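# Switch on the orange hall torch

### The job

The cellar light is out, so have the orange torch ready: with a fingertip in the slot on top of it, slide its little black switch all the way towards the lens, then let go. Leave the blue torch's switch off, as it is.

Things in the scene. Friction and masses are not known exactly. Their poses are not given: they have to be found in the camera images.
- orange_torch: Flat orange torch, stuck to the console. Origin: under the slot's centre, at console height; x along the torch to the black round lens head, z up. Case x -95 to +55 mm, 62 mm wide, top at z 44 mm; lens head x +54 to +100, 64 mm across, top at z 68. Slot in the case's top: x -42 to +42, y -17 to +17, 12 mm deep (floor at z 32; rear half white, lens half green).
- orange_switch (a joint): Black switch knob in the orange torch's slot, 12 mm long (x), 26 mm wide, top flush with the case (z 43.5 mm). Value: metres moved towards the lens; 0 off, 0.026 end stop, fully on; starts at 0 to 0.003. In torch axes its rear face is at x = 2 mm + value, its front face at 14 mm + value. Friction about 1.5 N; no spring, stays where left.
- blue_torch: The same torch in blue: same sizes and axes, also stuck down. Not to be switched on.
- blue_switch (a joint): Switch knob of the blue torch, same sizes and meaning; starts off, at 0 to 0.003.

How it is judged:
By the outcome, as a careful person would: the job done as asked, in the order asked, and still so for the second after the job is handed in, with the robot touching nothing.
It also fails if it takes over 29 s, if anything falls off the work surface, if the arm or the gripper's body presses on something with over 40 N, if the wrist force passes 120 N, or if a joint passes its speed limit or range.

### The arm

A 7-joint arm with a two-finger parallel gripper is mounted at the origin on the work surface. World frame = base frame: x ahead of the robot, y to its left, z up, the work surface at z = 0. Lengths are in m, angles in rad, forces in N, time in s.
With the tool pointing down it reaches from about 0.4 to 0.85 m from the base axis. Payload 6.9 kg.
Tool frame: the origin (TCP) lies midway between the tips of the shut fingers; the grasp point (between the pads) lies behind it (ctrl.pinch_z is the z of the grasp point in the tool frame, in m); z points along the fingers, y is the direction in which the jaws open and shut (so a half turn about z gives the same grasp; the last joint's range is limited). The gripper opens to 85 mm and grips with 20 to 120 N. Pads are 22 mm wide; open, the fingers measure 114 mm over their backs; the gripper's body (76 mm by 85 mm) begins 54 mm behind the grasp point. The pads swing forward as they close: fully open they stand 13 mm farther back than shut.
Start: joints at [1.351, 0.507, -0.238, 1.5, 0.126, 1.149, -0.155], TCP at [0.2, -0.592, 0.231] pointing down, gripper open.
Joint ranges: [-3.08, 3.08], [-0.24, 2.05], [-1.43, 1.35], [0, 2.5], [-1.52, 4.66], [0.17, 1.96], [-2.89, 2.89]. Speed limits (rad/s): [2.39, 2.39, 3.14, 3.14, 3.14, 3.14, 3.14].

### API

Orientations are given as a unit quaternion [w, x, y, z].
In Python, from station import ctrl, get_state, vision, ticket, models gives the robot as it stands. Calls block until the motion is done:
- ctrl.movep(position, orientation): joint-space move of the TCP to a pose.
- ctrl.movel(position, frame=None, max_speed=0.15): straight line of the TCP; frame=None keeps the orientation; max_speed is the mean speed in m/s.
- ctrl.set_joints(angles): joint-space move.
- ctrl.ungrasp() and ctrl.close_gripper(force=None): open the fingers fully, or close them until they stop; force is the grip in N (None keeps the last).
- ctrl.pause(seconds).
- ctrl.ik(position, orientation): joint angles nearest the present ones, or None.
- get_state(): the state.
- vision.grab_frame(name): name is "scene" or "side" or "wrist"; returns (picture, depth): 400x640x3 uint8, blue, green, red; 400x640 float32, m along the optical axis (not along the pixel's ray), 0 where there is no reading.
- vision.camera_info(name): a dict with "mtx" (3x3 intrinsics, pixels), "R" (3x3) and "t" (3): a world point X has camera coordinates R X + t; the wrist camera has in their place "hand_eye" (4x4, takes a point from camera to tool coordinates, whose origin is the TCP and whose axes are the flange's). Camera axes: x right, y down, z forward; pixel columns grow to the right and rows downward; lengths in m; the calibration is good to about 2 mm. A picture is of the moment at which its call begins: read the wrist's pose just before it. camera_info takes no time and is no camera call.
A pose or a line that the arm cannot do raises ctrl.Unreachable and nothing moves.
- ticket.close_job(): hands the job in, once; it reports no verdict.
Trained networks look in the newest picture that a camera, given by its name, has taken for a name from the list of things; names that differ only in an ending like _2 or _b are one class to them, and where a whole thing is asked for, a point or a joint stands for the part that bears it (a point fixed in the world has none). Each returns a list of dicts, best first, with "p" (0 to 1); they miss things now and then, are a little off and sometimes report something else, mostly with a low value. They report only what shows in the picture. A call takes as long as a camera call.
- models.recognise(camera, target): "point" ([column, row] in pixels, amid what is visible of it).
- models.masks_of(camera, target): "mask" (400x640 bool, what is visible of it) and "point" ([column, row] in pixels, amid what is visible of it).
The state is a dict: "time": time; "qpos": joint angles; "qd": joint speeds; "tau": joint torques, N m; "tcp_pos": TCP position; "eef_rot": TCP orientation; "contact_force": force on the tool from outside, world axes, zero at the start; "wrist_torque": the same for the moment, N m; "width": finger opening in m.
Only numpy, scipy, OpenCV 4.12 (cv2) and the standard library are available. Lean on these libraries where they do the work, as an engineer would, in place of code of your own. Each camera call takes 0.05 s, during which the arm holds its last target.

## Working session

There is one attempt and no reset: what is moved stays moved. The work goes in short steps, each a Python script; the robot and the scene stay as the last script left them, time stands still between calls to the robot, and variables do not carry over. Pictures are saved under pics/ and viewed, and the job is handed in when it is done.

```bash
ls; mkdir -p pics; python3 - <<'E'
from station import ctrl, get_state, vision, ticket, models
import cv2, numpy as np
s=get_state(); print(s['time'],s['tcp_pos'],s['eef_rot'],s['width'],ctrl.pinch_z)
for n in ("scene","side"):
    im,d=vision.grab_frame(n); cv2.imwrite(f"pics/{n}1.png",im); np.save(f"pics/{n}1.npy",d)
    for t in ("orange_torch","orange_switch","blue_torch"):
        print(n,t,[(r['point'],round(r['p'],2)) for r in models.recognise(n,t)])
    i=vision.camera_info(n); print(i)
E
```

```text
pics
0.0 [ 0.19979288 -0.59166971  0.23042329] [-8.88308132e-04  9.86762210e-01  1.62171285e-01 -1.62062946e-04] 0.08569711041292886 -0.0187
scene orange_torch [([214.9, 192.8], 0.65)]
scene orange_switch [([207.5, 188.7], 0.54)]
scene blue_torch [([447.9, 235.8], 0.68)]
{'mtx': array([[497.05351137,   0.        , 318.66139508],
       [  0.        , 497.05351137, 195.62517982],
       [  0.        ,   0.        ,   1.        ]]), 'R': array([[-0.21482965,  0.97659583, -0.0104308 ],
       [ 0.81496237,  0.17336765, -0.55297377],
       [-0.53822351, -0.12729587, -0.83313337]]), 't': array([ 0.12926628, -0.40697138,  1.31743064])}
side orange_torch [([366.3, 154.6], 0.57)]
side orange_switch [([359.8, 144.8], 0.59)]
side blue_torch [([260.0, 353.0], 0.77)]
{'mtx': array([[414.65631916,   0.        , 319.10570482],
       [  0.        , 414.65631916, 199.38123991],
       [  0.        ,   0.        ,   1.        ]]), 'R': array([[-0.9175803 , -0.39751495, -0.0053155 ],
       [-0.29028436,  0.67907659, -0.67423288],
       [ 0.27162728, -0.6171198 , -0.73849968]]), 't': array([0.51003349, 0.22784278, 0.63463395])}
```

View pics/scene1.png

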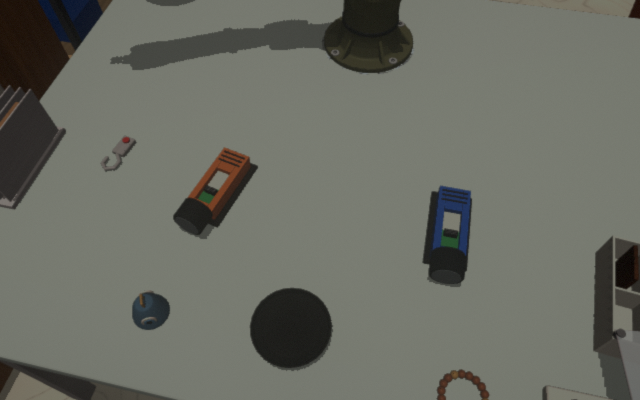

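View pics/side1.png

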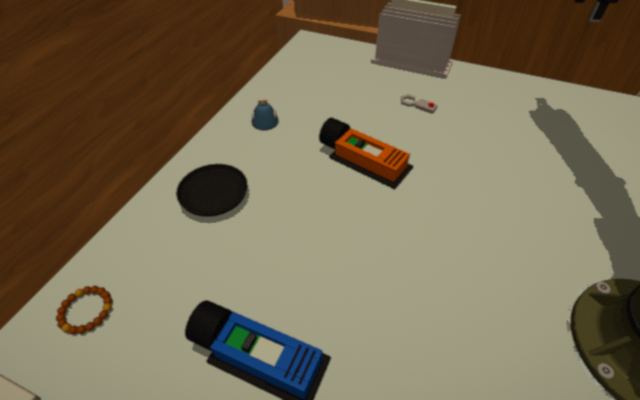

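The orange torch is in the scene view near (215,192) with the lens head at (193,215), and its knob is near (208,189). The blue torch is at (448,236). Next I'll measure the pose from depth.

```bash
cat > h.py <<'E'
import numpy as np, cv2
def world(d,info,mask):
    v,u=np.nonzero(mask&(d>0)); z=d[v,u]; K=info['mtx']
    pc=np.stack([(u-K[0,2])*z/K[0,0],(v-K[1,2])*z/K[1,1],z],1)
    return (pc-info['t'])@info['R'],u,v
E
python3 - <<'E'
from station import ctrl, get_state, vision, ticket, models
from h import *
for n in ("scene","side"):
    im=cv2.imread(f"pics/{n}1.png"); d=np.load(f"pics/{n}1.npy"); info=vision.camera_info(n)
    hsv=cv2.cvtColor(im,cv2.COLOR_BGR2HSV)
    box=np.zeros(d.shape,bool)
    if n=="scene": box[140:240,165:265]=1
    else: box[110:195,310:420]=1
    H,S,V=cv2.split(hsv)
    def rep(name,m):
        P,u,v=world(d,info,m&box)
        print(n,name,len(P),'med',np.median(P,0).round(4),'z pct',np.percentile(P[:,2],[5,25,50,75,95]).round(4)); return P
    org=(H<14)&(S>170)&(V>60)
    P=rep('orange',org)
    top=P[P[:,2]>np.percentile(P[:,2],60)-0.006]
    r=cv2.minAreaRect(top[:,:2].astype(np.float32)*1000); print(r)
    g=rep('green',(H>45)&(H<75)&(S>150)&box)
    w=rep('white',(S<60)&(V>185))
    dk=rep('dark',(V<60))
    hd=dk[dk[:,2]>0.06] 
    print('head',hd.mean(0).round(4), 'tbl',)
E
python3 -c "
import cv2
a=cv2.imread('pics/scene1.png')[135:245,160:270]
b=cv2.imread('pics/side1.png')[105:200,310:420]
a=cv2.resize(a,(400,400),interpolation=2);b=cv2.resize(b,(400,400),interpolation=2)
cv2.imwrite('pics/crop1.png',cv2.hconcat([a,b]))"
```

```text
scene orange 598 med [ 0.5274 -0.2163  0.0456] z pct [0.0431 0.0445 0.0456 0.0467 0.048 ]
((533.0523071289062, -225.86819458007812), (59.846580505371094, 142.4248809814453), 77.90496063232422)
  return _methods._mean(a, axis=axis, dtype=dtype,
  ret = um.true_divide(
Traceback (most recent call last):
IndexError: index -1 is out of bounds for axis 0 with size 0
```

View pics/crop1.png

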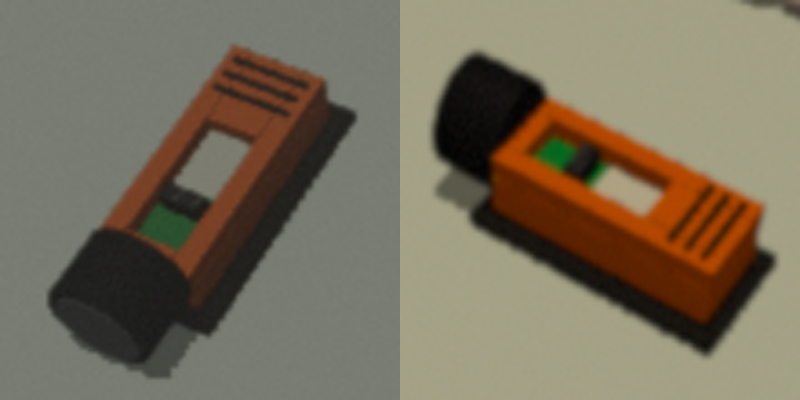

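```bash
cat >> h.py <<'E'
def down(deg):
    a=np.radians(deg)/2; return np.array([0,np.cos(a),np.sin(a),0])
E
python3 - <<'E'
from station import ctrl, get_state, vision, ticket, models
from h import *
d=np.load("pics/scene1.npy"); 
H=vision.camera_info("wrist"); print(H)
a=np.radians(-12.1); ex=np.array([np.cos(a),np.sin(a)])
for deg in (-12.1,77.9,-102.1):
    q=ctrl.ik([0.556,-0.231,0.04],down(deg)); print(deg,q)
print(get_state()['time'])
ctrl.close_gripper()
print(get_state()['time'])
# camera looking point: place camera above the slot
R=np.array([[np.cos(a),np.sin(a),0],[np.sin(a),-np.cos(a),0],[0,0,-1]])
c=R@np.array(H['hand_eye'])[:3,3]; print('cam offset',c)
E
```

```text
{'mtx': array([[313.22617668,   0.        , 318.35811132],
       [  0.        , 313.22617668, 207.26678085],
       [  0.        ,   0.        ,   1.        ]]), 'hand_eye': array([[ 7.54639080e-04, -9.61262784e-01, -2.75632528e-01,
         6.99194803e-02],
       [ 9.99999651e-01,  8.23842121e-04, -1.35288655e-04,
        -2.88222737e-04],
       [ 3.57125636e-04, -2.75632330e-01,  9.61263071e-01,
        -1.44125263e-01],
       [ 0.00000000e+00,  0.00000000e+00,  0.00000000e+00,
         1.00000000e+00]])}
-12.1 [ 0.44994501  0.67606303 -0.15599462  1.78364459  0.15265704  0.69358417
 -1.57186549]
77.9 [ 0.64301879  0.71079269 -0.47482102  1.78097667  0.44834483  0.75888573
 -0.27545333]
-102.1 [ 0.1987185   0.69026913  0.25147328  1.78711578 -0.24991301  0.69532652
 -2.76495422]
0.4
1.1667
cam offset [ 0.06842651 -0.0143746   0.14412526]
```

```bash
python3 - <<'E'
from station import ctrl, get_state, vision, ticket, models
from h import *
ctrl.movep([0.556,-0.231,0.16],down(77.9))
s=get_state(); im,d=vision.grab_frame("wrist"); print(s['time'],s['tcp_pos'],s['eef_rot'])
np.savez("pics/w1.npz",d=d,p=s['tcp_pos'],q=s['eef_rot']); cv2.imwrite("pics/w1.png",im)
for t in ("orange_torch","orange_switch"): print(t,[(r['point'],round(r['p'],2)) for r in models.recognise("wrist",t)])
E
```

```text
3.025 [ 0.55538962 -0.23289982  0.1600152 ] [ 2.89107408e-04  7.78647287e-01  6.27461649e-01 -4.45692756e-04]
orange_torch [([312.1, 196.6], 0.74)]
orange_switch [([324.8, 202.4], 0.65)]
```

View pics/w1.png

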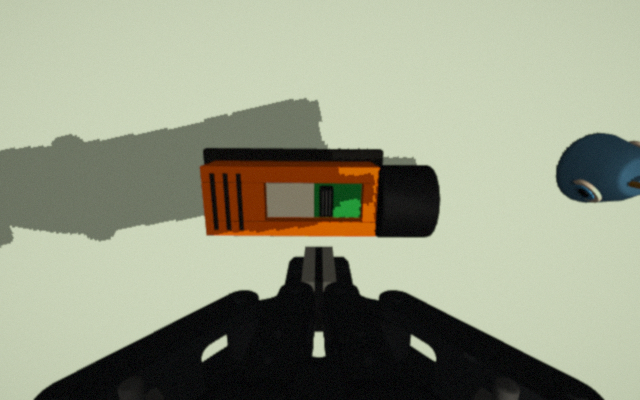

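The wrist view shows the torch level, slot white/green boundary at about (315,200), knob at (326,201), lens at (408,200), and the shut fingers at (318,250). I'll compute the exact pose and the finger profile.

```bash
cat > pose.py <<'E'
from h import *
from scipy.spatial.transform import Rotation as Ro
def load(n,info):
    z=np.load(f"pics/{n}.npz"); im=cv2.imread(f"pics/{n}.png"); d=z['d']; q=z['q']
    Rt=Ro.from_quat([q[1],q[2],q[3],q[0]]).as_matrix(); T=info['hand_eye']
    v,u=np.mgrid[:400,:640]; K=info['mtx']
    pc=np.stack([(u-K[0,2])*d/K[0,0],(v-K[1,2])*d/K[1,1],d],-1)
    pt=pc@T[:3,:3].T+T[:3,3]
    pw=pt@Rt.T+z['p']
    return im,d,pt,pw
E
python3 - <<'E'
from station import vision
from pose import *
im,d,pt,pw=load("w1",vision.camera_info("wrist"))
H,S,V=cv2.split(cv2.cvtColor(im,cv2.COLOR_BGR2HSV))
ok=d>0; box=np.zeros(d.shape,bool); box[145:240,195:450]=1
m=ok&box
org=m&(H<18)&(S>150)&(V>90)&(pw[...,2]>0.035)
print('org z',np.percentile(pw[org][:,2],[5,50,95]))
print('table z',np.percentile(pw[60:90,150:550][...,2],[5,50,95]))
r=cv2.minAreaRect((pw[org][:,:2]*1000).astype(np.float32)); print('rect',r)
w=m&(S<60)&(V>110)&(pw[...,2]>.02)&(np.mgrid[:400,:640][1]<316)&(np.mgrid[:400,:640][1]>258)
g=m&(H>45)&(H<80)&(S>120)
for nm,k in(('white',w),('green',g)):
    P=pw[k]; print(nm,len(P),P.mean(0),np.percentile(P[:,2],[5,50,95]),cv2.minAreaRect((P[:,:2]*1000).astype(np.float32)))
k=m.copy(); k[:,:319]=0;k[:,333:]=0;k[:187]=0;k[217:]=0; k&=(V<70)
P=pw[k];print('knob',len(P),P.mean(0),np.percentile(P[:,2],[5,50,95]),cv2.minAreaRect((P[:,:2]*1000).astype(np.float32)))
k=m.copy();k[:,:385]=0;k&=(V<60)&(pw[...,2]>.05);P=pw[k];print('head',P.mean(0),P[:,2].max(),cv2.minAreaRect((P[:,:2]*1000).astype(np.float32)))
# finger profile in tool frame
f=ok&(pw[...,2]>0.1); P=pt[f]
for z0 in np.arange(-.12,.005,.006):
    q=P[(P[:,2]>=z0)&(P[:,2]<z0+.006)]
    if len(q): print('z %.3f n %d x %.4f %.4f y %.4f %.4f'%(z0,len(q),*np.percentile(q[:,0],[1,99]),*np.percentile(q[:,1],[1,99])))
E
```

```text
org z [0.04399027 0.04544147 0.04656481]
table z [0.00040317 0.00165599 0.00292301]
rect ((531.7061157226562, -227.2064971923828), (61.74897384643555, 149.73526000976562), 77.38013458251953)
white 1381 [ 0.5305249  -0.22772134  0.03398055] [0.03288204 0.03398488 0.03503379] ((530.6185302734375, -228.01454162597656), (29.05954360961914, 40.72941970825195), 77.72364807128906)
green 1274 [ 0.57544234 -0.23520425  0.0349753 ] [0.03264276 0.03411246 0.04569716] ((553.6221923828125, -220.22666931152344), (57.101966857910156, 196.27679443359375), 70.99872589111328)
knob 420 [ 0.56136108 -0.23340689  0.04446978] [0.04030395 0.04508622 0.04641595] ((560.973388671875, -235.3247528076172), (28.89097023010254, 11.316041946411133), 78.17903900146484)
head [ 0.62758233 -0.24349751  0.06459803] 0.07121493948073344 ((626.8031616210938, -247.06117248535156), (55.52324295043945, 42.69837951660156), 77.54414367675781)
z -0.102 n 970 x 0.0186 0.0208 y -0.0187 0.0180
z -0.096 n 2694 x 0.0116 0.0201 y -0.0595 0.0592
z -0.090 n 8166 x 0.0085 0.0179 y -0.0604 0.0597
z -0.084 n 7174 x 0.0001 0.0178 y -0.0565 0.0557
z -0.078 n 6673 x -0.0055 0.0177 y -0.0511 0.0507
z -0.072 n 4058 x -0.0075 0.0176 y -0.0474 0.0464
z -0.066 n 2777 x -0.0083 0.0131 y -0.0426 0.0419
z -0.060 n 4716 x -0.0082 0.0132 y -0.0374 0.0369
z -0.054 n 2235 x -0.0085 0.0140 y -0.0338 0.0331
z -0.048 n 965 x -0.0095 0.0139 y -0.0277 0.0272
z -0.042 n 670 x -0.0107 0.0123 y -0.0101 0.0095
z -0.036 n 327 x 0.0066 0.0117 y -0.0134 0.0129
z -0.030 n 439 x 0.0065 0.0116 y -0.0135 0.0131
z -0.024 n 373 x 0.0064 0.0116 y -0.0136 0.0132
z -0.018 n 338 x 0.0065 0.0117 y -0.0134 0.0132
z -0.012 n 234 x 0.0066 0.0117 y -0.0125 0.0120
z -0.006 n 10 x 0.0105 0.0109 y -0.0041 0.0052
```

```bash
cat > geo.py <<'E'
from h import *
A=-12.3
a=np.radians(A); ex=np.array([np.cos(a),np.sin(a)]); ey=np.array([-ex[1],ex[0]]); C=np.array([.5513,-.2322])
def W(x,z,y=0): return [*(C+ex*x+ey*y),z]
def L(p): r=np.array(p[:2])-C; return [round(float(r@ex)*1e3,2),round(float(r@ey)*1e3,2),round(p[2]*1e3,2)]
def F(s): f=s['contact_force']; return [round(float(f[:2]@ex),2),round(float(f[:2]@ey),2),round(float(f[2]),2)]
E
python3 - <<'E'
from station import ctrl, get_state
from geo import *
def rep(): s=get_state(); print(round(s['time'],2),L(s['tcp_pos']),F(s)); return s
rep()
ctrl.movep(W(-.021,.065),down(A+90)); rep()
ctrl.pause(.15); rep()
E
```

```text
3.17 [4.21, 0.78, np.float64(160.06)] [-0.23, 0.44, -0.16]
3.65 [-20.45, -0.23, np.float64(65.47)] [0.09, 0.56, 0.53]
3.8 [-18.73, 0.05, np.float64(67.15)] [1.09, 0.29, 0.25]
```

```bash
python3 - <<'E'
from station import ctrl, get_state,vision
from geo import *
def rep(): s=get_state(); print(round(s['time'],2),L(s['tcp_pos']),F(s),np.round(s['qd'],3).tolist()); return s
s=rep(); im,d=vision.grab_frame("wrist"); np.savez("pics/w2.npz",d=d,p=s['tcp_pos'],q=s['eef_rot']); cv2.imwrite("pics/w2.png",im)
rep(); im,d=vision.grab_frame("side"); cv2.imwrite("pics/s2.png",cv2.resize(im[80:220,270:460],(760,560),interpolation=2));rep()
E
```

```text
3.8 [-18.73, 0.05, np.float64(67.15)] [1.09, 0.29, 0.25] [-0.0, -0.004, 0.002, 0.008, 0.004, -0.003, -0.003]
3.85 [-19.02, -0.0, np.float64(66.98)] [0.44, 0.57, 0.07] [-0.001, 0.003, 0.004, 0.012, 0.003, -0.005, -0.002]
3.9 [-19.35, -0.01, np.float64(66.75)] [-0.32, -0.31, -0.26] [0.002, 0.003, 0.004, 0.013, 0.003, -0.006, -0.002]
```

View pics/w2.png

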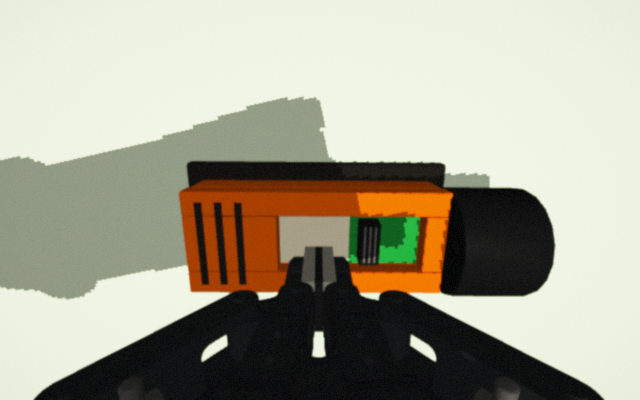

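View pics/s2.png

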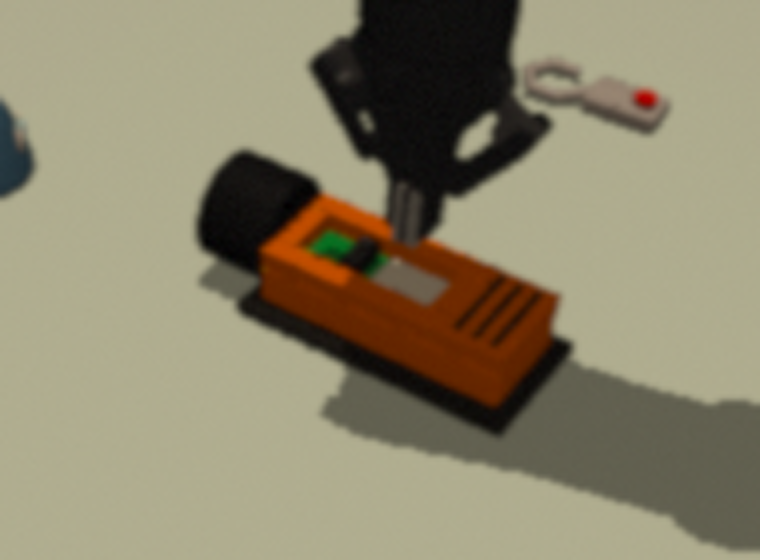

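The fingertip (318,265) hangs over the slot's white half. The knob is at (368,240), and the slot ends at columns 278 and 422. I'll check the alignment in torch coordinates.

```bash
python3 - <<'E'
from station import vision
from pose import *; from geo import *
im,d,pt,pw=load("w2",vision.camera_info("wrist"))
r=pw[...,:2]-C; lx=r@ex*1e3; ly=r@ey*1e3; z=pw[...,2]*1e3
for row in (225,235):
    print('row',row)
    for u in list(range(176,188,2))+list(range(270,286,2))+list(range(346,386,2))+list(range(410,460,3)): print(u,im[row,u].tolist(),round(lx[row,u],1),round(ly[row,u],1),round(z[row,u],1)) if row==235 else 0
for u in (300,340,410,):
    for v in list(range(180,222,3))+list(range(258,296,3)): print(u,v,im[v,u].tolist(),round(lx[v,u],1),round(ly[v,u],1),round(z[v,u],1))
E
```

```text
row 225
row 235
176 [132, 152, 145] -120.8 -10.8 0.3
178 [134, 157, 148] -119.2 -10.7 0.5
180 [136, 159, 148] -117.2 -10.3 1.7
182 [130, 151, 147] -115.3 -9.9 2.7
184 [48, 87, 161] -94.8 6.5 45.2
186 [0, 65, 170] -93.7 6.4 45.0
270 [0, 64, 167] -46.3 6.3 45.0
272 [0, 65, 169] -45.0 6.7 46.0
274 [0, 63, 167] -44.1 6.1 44.4
276 [0, 53, 140] -42.9 6.2 44.8
278 [21, 48, 95] -42.4 4.4 39.9
280 [118, 143, 154] -42.0 1.9 33.6
282 [135, 158, 168] -40.8 1.9 33.4
284 [136, 161, 168] -39.6 1.8 33.3
346 [132, 157, 165] -2.2 2.4 34.9
348 [117, 146, 145] -0.8 1.8 33.4
350 [38, 96, 26] 0.3 2.2 34.5
352 [32, 95, 17] 1.5 2.1 34.3
354 [33, 98, 18] 2.7 2.2 34.4
356 [27, 82, 12] 4.0 1.9 33.7
358 [15, 20, 11] 4.5 3.8 38.6
360 [14, 16, 12] 4.8 6.1 44.6
362 [13, 13, 14] 5.9 6.3 45.1
364 [42, 46, 45] 7.0 6.3 45.2
366 [32, 34, 36] 8.1 6.5 45.5
368 [17, 19, 19] 9.3 6.3 45.1
370 [50, 56, 57] 10.2 6.7 46.2
372 [20, 21, 23] -19.8 70.4 211.3
374 [36, 38, 41] 12.7 6.3 45.2
376 [46, 48, 52] 13.7 6.4 45.5
378 [17, 15, 17] 15.0 6.2 44.8
380 [24, 54, 18] 16.2 6.1 44.7
382 [36, 97, 17] 19.6 2.1 34.2
384 [34, 99, 18] 20
[... 2828 characters left out ...]
 242] 31.3 24.8 46.2
410 207 [0, 127, 243] 31.7 22.8 45.2
410 210 [0, 125, 242] 31.9 21.1 45.2
410 213 [0, 106, 230] 31.6 19.7 46.5
410 216 [29, 100, 126] 32.1 17.6 45.3
410 219 [67, 188, 40] 36.1 11.8 33.0
410 258 [66, 183, 37] 38.0 -13.4 33.7
410 261 [65, 179, 42] 37.9 -15.1 34.3
410 264 [10, 65, 124] 38.0 -17.0 34.7
410 267 [1, 40, 111] 37.4 -17.8 37.1
410 270 [0, 41, 114] 35.8 -17.0 42.5
410 273 [0, 106, 235] 34.9 -17.4 45.4
410 276 [0, 129, 244] 35.1 -19.4 45.4
410 279 [0, 122, 242] 34.9 -20.8 46.4
410 282 [0, 125, 243] 35.4 -23.4 45.4
410 285 [0, 123, 243] 35.8 -25.6 44.9
410 288 [0, 120, 242] 35.7 -27.3 45.5
410 291 [32, 132, 242] 35.7 -28.9 46.2
410 294 [153, 181, 180] 51.0 -58.6 1.2
```

The pose model agrees with this to about 0.5 mm, and the knob's value is about 2 mm. Going down now.

```bash
python3 - <<'E'
from station import ctrl, get_state
from geo import *
def rep(n=''): s=get_state(); print(n,round(s['time'],2),L(s['tcp_pos']),F(s)); return s
ctrl.movel(W(-.021,.055),max_speed=.05); ctrl.pause(.2); rep()
for z in (.048,.043,.0385):
    ctrl.movel(W(-.021,z),max_speed=.03); s=rep('dn')
    if abs(F(s)[2])>8: print('stop'); break
ctrl.pause(.3); rep()
E
```

```text
4.45 [-20.93, 0.07, np.float64(55.03)] [-0.91, 0.25, -0.45]
dn 4.83 [-21.2, 0.06, np.float64(47.68)] [0.64, -0.18, -0.55]
dn 5.15 [-21.15, 0.05, np.float64(42.77)] [0.21, -0.58, -0.47]
dn 5.45 [-21.17, -0.01, np.float64(38.26)] [-0.48, 0.06, 0.44]
 5.75 [-20.92, -0.02, np.float64(38.6)] [0.52, 1.65, 0.4]
```

```bash
python3 - <<'E'
from station import ctrl, get_state
from geo import *
def rep(n=''): s=get_state(); print(n,round(s['time'],2),L(s['tcp_pos']),F(s)); return s
x=-.021
while x<.021:
    x+=.003 if x<.008 else .0015
    ctrl.movel(W(x,.0385),max_speed=.03)
    s=rep('x%.1f'%(x*1e3))
    if abs(F(s)[0])>8 or abs(F(s)[1])>8 or abs(F(s)[2])>10: print('stop'); break
ctrl.pause(.3); rep()
E
```

```text
x-18.0 6.0 [-17.7, 0.05, np.float64(38.53)] [0.65, -0.92, -0.18]
x-15.0 6.25 [-14.77, 0.04, np.float64(38.48)] [-0.08, -0.24, 0.05]
x-12.0 6.5 [-11.8, 0.03, np.float64(38.49)] [-0.72, -0.13, -0.52]
x-9.0 6.75 [-8.79, 0.05, np.float64(38.51)] [1.12, -0.8, -0.56]
x-6.0 7.0 [-5.79, 0.04, np.float64(38.51)] [-0.42, 0.3, 0.18]
x-3.0 7.25 [-2.77, 0.06, np.float64(38.49)] [-0.38, -0.38, 0.28]
x-0.0 7.5 [0.09, -0.02, np.float64(38.45)] [-0.62, -0.01, -1.0]
x3.0 7.75 [3.17, -0.0, np.float64(38.44)] [-0.69, 0.07, -0.21]
x6.0 8.0 [6.3, -0.03, np.float64(38.48)] [0.34, -0.76, 0.31]
x9.0 8.25 [9.38, -0.02, np.float64(38.54)] [0.48, -1.22, -0.04]
x10.5 8.5 [10.63, 0.02, np.float64(38.52)] [-0.78, 0.68, 0.27]
x12.0 8.75 [12.1, 0.02, np.float64(38.48)] [-1.39, 0.01, -0.0]
x13.5 9.0 [13.66, 0.01, np.float64(38.52)] [-0.79, 0.22, -0.37]
x15.0 9.25 [15.17, -0.0, np.float64(38.49)] [-0.48, 0.63, 0.48]
x16.5 9.5 [16.68, 0.0, np.float64(38.5)] [-0.84, -0.92, -0.98]
x18.0 9.75 [18.16, -0.03, np.float64(38.5)] [0.09, -1.43, 0.88]
x19.5 10.0 [19.68, -0.03, np.float64(38.5)] [-1.74, -0.42, -0.52]
x21.0 10.25 [21.17, -0.03, np.float64(38.49)] [-1.63, -0.11, -0.41]
x22.5 10.5 [21.42, -0.05, np.float64(38.31)] [-5.63, -0.48, 2.28]
 10.8 [21.4, -0.05, np.float64(38.32)] [-4.1, -0.68, 2.77]
```

```bash
python3 - <<'E'
from station import ctrl, get_state,vision
from geo import *
s=get_state(); im,d=vision.grab_frame("wrist"); np.savez("pics/w3.npz",d=d,p=s['tcp_pos'],q=s['eef_rot']); cv2.imwrite("pics/w3.png",im)
im,d=vision.grab_frame("side"); cv2.imwrite("pics/s3.png",cv2.resize(im[80:220,270:460],(760,560),interpolation=2))
E
```

```text
(no output)
```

View pics/w3.png

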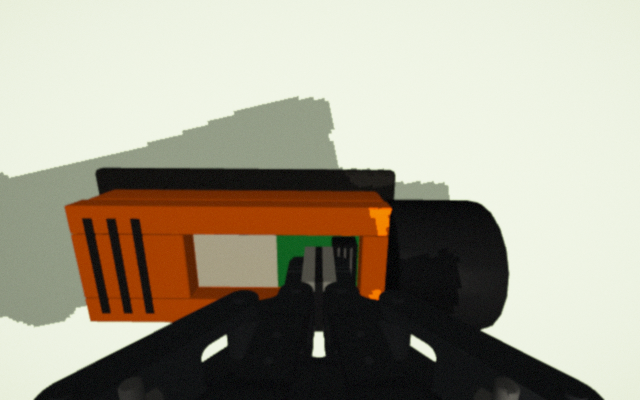

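View pics/s3.png

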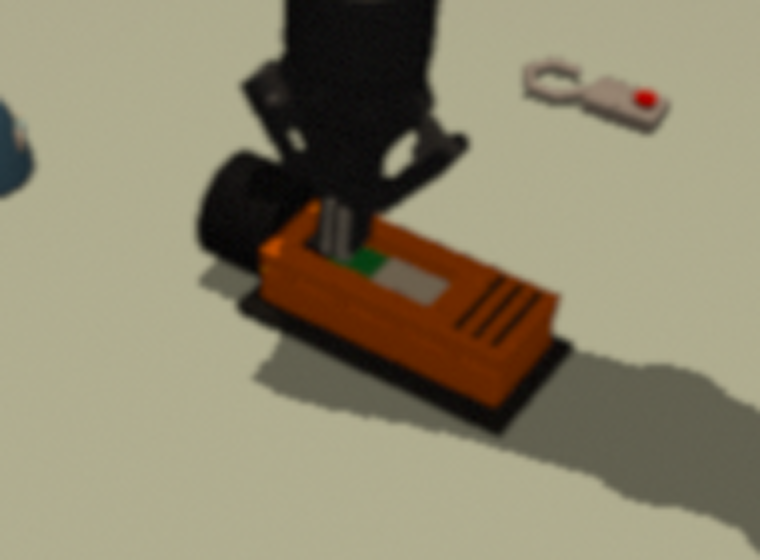

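The knob is at the front of the slot at (344,250), and force rose at the stop. I'll push slightly further to be sure, back off, lift and check.

```bash
python3 - <<'E'
from station import ctrl, get_state,vision,models
from geo import *
def rep(n=''): s=get_state(); print(n,round(s['time'],2),L(s['tcp_pos']),F(s)); return s
ctrl.movel(W(.024,.0385),max_speed=.03); ctrl.pause(.2); rep()
ctrl.movel(W(.010,.0385),max_speed=.05); rep()
ctrl.movel(W(-.005,.0385),max_speed=.08); rep()
ctrl.movel(W(-.005,.10),max_speed=.08); rep()
ctrl.movep(W(-.02,.15),down(A+90)); ctrl.pause(.3); s=rep()
im,d=vision.grab_frame("wrist"); np.savez("pics/w4.npz",d=d,p=s['tcp_pos'],q=s['eef_rot']); cv2.imwrite("pics/w4.png",im)
im,d=vision.grab_frame("scene"); cv2.imwrite("pics/sc4.png",im)
from pose import load
im,d,pt,pw=load("w4",vision.camera_info("wrist"))
r=pw[...,:2]-C; lx=r@ex*1e3; ly=r@ey*1e3; z=pw[...,2]*1e3
V=im.max(2); m=(V<65)&(abs(ly)<12)&(lx>-40)&(lx<52)&(z>41)&(z<49)
print('knob',m.sum(),np.percentile(lx[m],[2,50,98]))
g=(im[...,1]>im[...,2]*1.6)&(abs(ly)<15)&(abs(lx)<45)&(z>30)&(z<37); print('green',np.percentile(lx[g],[2,98]))
E
```

```text
11.35 [21.52, -0.04, np.float64(38.1)] [-8.73, -0.79, 5.42]
 11.78 [10.43, 0.03, np.float64(38.81)] [0.38, -0.52, -0.93]
 12.12 [-4.88, -0.13, np.float64(38.63)] [0.05, 0.21, -0.26]
 13.03 [-5.35, -0.06, np.float64(99.61)] [-0.25, -0.15, 0.42]
 13.66 [-20.39, 0.06, np.float64(148.97)] [0.38, -0.74, -0.67]
knob 325 [27.54452194 32.75578049 39.31065209]
green [ 0.48878147 33.30044962]
```

View pics/w4.png

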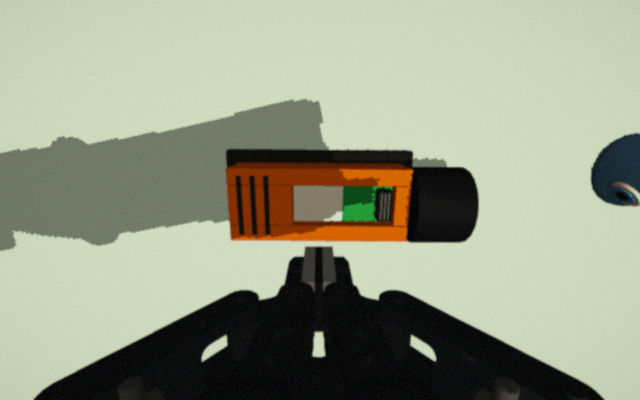

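View pics/sc4.png

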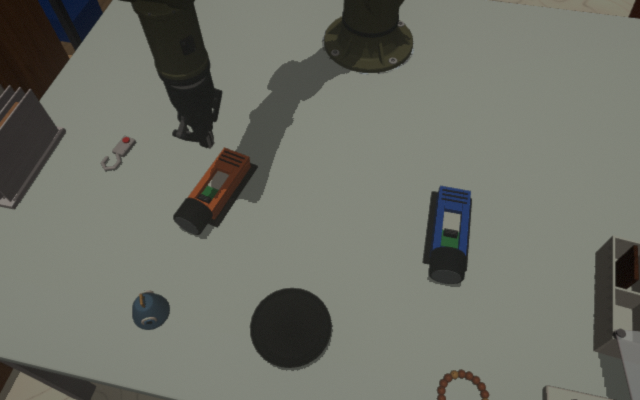

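The knob, at (384,205), now spans x 27.5 to 39.3 mm, where fully on is 28 to 40 mm. The finger also met a hard stop there. The blue switch hasn't moved.

```bash
python3 -c "
from station import ticket,get_state
print(ticket.close_job(), get_state()['time'])"
```

```text
the job is handed in; nothing more can be done
the job is handed in; nothing more can be done
```

The orange torch's switch is all the way towards the lens. I slid it with the shut fingertips in the slot, then backed off and lifted clear before handing the job in.

- **Stop reached:** The finger came up against a hard stop. A further 2.6 mm commanded moved it only 0.1 mm, and the push force rose to about 9 N, against about 1.5 N of friction.
- **Switch position:** After lifting, the wrist camera put the knob at x 27.5 to 39.3 mm. Fully on is 28 to 40 mm, so that agrees within measuring error.
- **Blue torch:** I never went near it, and its switch looks unchanged in the last scene picture.
- **Time:** My last clock reading, just before the final pictures, was 13.7 s of the 29 s allowed.

No check failed. The depth readings ran about 1.5 mm high, which I allowed for.

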